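# Let a ratchet easel down to its mark

## Robot

A 7-joint arm with a two-finger parallel gripper is mounted at the origin on a cart in front of the work surface, level with it; the furniture and walls round the work are solid. World frame = base frame: x ahead of the robot, y to its left, z up, the work surface at z = 0. Lengths are in m, angles in rad, forces in N, time in s.
With the tool pointing down it reaches from about 0.4 to 0.875 m from the base axis. Payload 19.3 kg.
Tool frame: the origin (TCP) lies midway between the tips of the shut fingers; the grasp point (between the pads) lies bot.pinch_z behind it (bot.pinch_z is the distance from the TCP to the grasp point, in m); z points along the fingers, y is the line along which they close (so a half turn about z gives the same grasp; the last joint's range is limited). The gripper opens to 85 mm and grips with 20 to 120 N. Pads are 22 mm wide; open, the fingers measure 114 mm over their backs; the gripper's body (76 mm by 85 mm) begins 54 mm behind the grasp point. The pads swing forward as they close: fully open they stand 13 mm farther back than shut.
Start: joints at [1.243, 0.521, -0.036, 1.599, 0.021, 1.021, -0.113], TCP at [0.159, -0.604, 0.231] pointing down, gripper open.
Joint ranges: [-2.91, 2.91], [-0.3, 2.13], [-1.5, 1.42], [0.17, 2.43], [-1.26, 4.41], [0.16, 1.93], [-2.52, 2.52]. Speed limits (rad/s): [1.89, 1.89, 2.39, 2.39, 3.01, 3.01, 3.01].

## Interface

Orientations are given as [roll, pitch, yaw] about the fixed x, y, z axes, in that order (R = Rz(yaw) Ry(pitch) Rx(roll)).
In Python, from workcell import readout, grab_frame, camera_info, workorder, bot gives the robot as it stands. The module is installed in compiled form; this text tells all that it offers.
- The arm moves only by the tool drive_tool, never from a script. Its argument "targets" is a list of rows, each an object of numbers: "dx", "dy", "dz": the shift along the tool's x, y, z as a fraction of full scale; "yaw": the turn about the tool's z as a fraction of full scale; "fingers": the closure, from 0 (fully open) to 1 (shut). In form: [{"dx": .., "dy": .., "dz": .., "yaw": .., "fingers": ..}, ...]. A call has 1 to 20 rows; each row shifts and turns the commanded pose from where the row before left it, along the tool's axes as they then stand; what a row does not reach is not made up. Full scale, the value 1, is 0.1 m for a shift and 90 degrees for a turn. A row lasts 1/10 s, in which the tool goes at most 50 mm and 8.59 degrees, less where a joint would pass 70% of its speed; a pose out of reach is approached as far as the arm can. A call with a number of a shift or a turn outside -1 to 1 is refused whole. A call with a gripper value outside its range is refused whole. The fingers move at their own pace and stop on an object; "squeeze" is the grip in N (left out, the last holds). Time passes only in rows, so rows that do not move let the fingers close. It gives the time, the measured TCP pose, the force, the opening and the grip force at its end, in the units of the state.
- readout.observe(): the state, without advancing time (a new reading comes with each control period).
- grab_frame(name): name is "scene" or "top" or "wrist"; returns the picture (420x560x3 uint8, blue, green, red); there is no depth.
- camera_info(name): a dict with "fx", "fy", "cx", "cy" (pixels), "T" (4x4, takes a point from camera to world coordinates); the wrist camera has in their place "hand_eye" (4x4, takes a point from camera to tool coordinates, whose origin is the TCP and whose axes are the flange's). Camera axes: x right, y up, looking along -z (the intrinsics and any distortion apply to the point x, -y, -z); pixel columns grow to the right and rows downward; lengths in m; the calibration is good to about 2 mm. A picture is of the moment at which its call begins: read the wrist's pose just before it. camera_info takes no time and is no camera call.
- workorder.job_done(): hands the job in; it is judged then, once.
The state is a dict: "clock": time; "qpos": joint angles; "qd": joint speeds; "joint_efforts": joint torques, N m; "position": TCP position; "tool_rot": TCP orientation; "force": force on the tool from outside, world axes, zero at the start; "moment": the same for the moment, N m; "grip_width": finger opening in m; "finger_force": force on a finger pad.
Only numpy, scipy, OpenCV 4.12 (cv2) and the standard library are available. Lean on these libraries where they do the work, as an engineer would, in place of code of your own. Each camera call takes 0.05 s, during which the arm holds its last target. There are 200 camera calls.

## Task

The canvas on this table easel is held up by a ratchet wheel and pawl. Press the pawl's blue tail pad down and hold it so that the pawl stays clear of the wheel and the canvas sinks, let go in time for the pawl to drop in and stop the brass pointer level with the red clip, within the clip's height, and then press the yellow nose pad down until the stiff pawl is fully home between the teeth. The pivot is delicate, so feel your way and never push anything harder than 20 N, and leave the other things on the table alone.

Things in the scene. Friction and masses are not known exactly. Their poses are not given: they have to be found in the camera images.
- easel: Wooden table easel fixed to the table: base board 270 x 280 x 18 mm, mast to 460 mm high. Origin: centre of the board's underside. x axis: from the ratchet wheel (front, x = -85 mm) back to the mast (x = +105 mm); y left; z up. Canvas and mast lie at x = +45 mm and more; nothing stands above the pads. A small crank turns on the wheel's front, within its outline.
- tail_pad (a point): Where the centre of the top of the pawl's blue tail pad (24 mm disc) nominally stands with the pawl home: easel frame x -85, y -115, z 144 mm. The winch head (wheel, pawl, grey plate) sits in slots: all of it really stands up to 10 mm higher or lower, which no listed pose shows. This point stays with the easel. Each pad is a cushion that yields 0.08 mm per N.
- nose_pad (a point): The same for the yellow nose pad (24 mm disc), with the pawl home: easel frame x -85, y -14, z 148 mm, really up to 10 mm higher or lower. With the pawl stuck short of home the pad stands 2 to 8 mm higher still.
- wheel_hub (a point): Axis of the toothed steel wheel (104 mm across, 14 mm thick, 12 teeth), easel frame x -85, y 0, z 85 mm (nominal, as the pads); it turns about the easel's x axis. The dark steel pawl rocks in the wheel's plane like a seesaw, about a pivot along x at easel y -60, z 132 mm (nominal); its nose lies on top of the wheel, its tail points to -y.
- pawl (a joint): Pawl angle, rad: 0 = fully home (firm stop); grows as the tail goes down and the nose lifts. Clear of the teeth from about 0.24 on; firm stop at 0.31 (17 mm down at the tail). Lifting it under load takes 3 to 7 N at the tail, holding it clear 4 to 6 N. Let go, it drops in 0.3 s but sticks at 0.04 to 0.18, already holding the wheel; 2 to 7 N on the nose push it home.
- drum (a joint): Angle of wheel and drum, rad: about 0 at the start, growing as the canvas sinks, 30 mm per rad or 15.7 mm per tooth. The pawl holds it at whole teeth only (0, 0.524, 1.047 ..). With the pawl clear the canvas's weight turns it, slowed by a damper, at a steady 0.25 to 0.45 rad/s (7 to 14 mm/s). It cannot easily be brought back up.
- pointer (a point): Tip of the brass pointer at the left side of the canvas ledge; it sinks with the canvas. About 300 mm above the table at the start.
- mark (a point): Centre of the red clip (22 x 24 x 24 mm, 24 mm high) on the upright aluminium scale rod at the easel's left, beside the pointer's path, 35 to 88 mm below the pointer's start. Fixed for the episode.
- masking_tape: Roll of cream masking tape, 104 mm wide and 25 mm high, lying on the table; bystander.
- eraser: Blue and white eraser, 22 x 46 x 13 mm; bystander.
- tube_big: Large white paint tube, 42 x 125 x 36 mm, lying; bystander.
- medium_jar: Clear glass jar, 57 mm wide, 98 mm high; bystander.
- cork_block: Cork sanding block with a pale face, 33 x 46 x 42 mm; bystander.
- pencil: Black pencil, 9 x 135 x 8 mm; bystander.

How it is judged:
On the way, in this order (a step that is already met when the one before it is completed fails the run):
1. the pawl is held up and the drum turns back (value of joint pawl above 0.15 rad and velocity of joint drum above 0.1 rad/s), for 0.3 s.
2. the pawl has dropped in and the drum is held, with the pointer within the red clip's height (value of joint pawl below 0.2 rad and velocity of joint drum below 0.03 rad/s and z of pointer in the frame of mark between -0.012 and 0.012 m), for 0.2 s.
At the end, for the whole second after the job is handed in: The drum is held still by the pawl, the pointer's tip is within the height of the red clip (12 mm above or below its centre), and the pawl is fully home (within 0.01 rad) (value of joint pawl below 0.01 rad and velocity of joint drum below 0.02 rad/s and z of pointer in the frame of mark between -0.012 and 0.012 m); the robot touches nothing.
It fails at once if the fingers push anything harder than 20 N (contact force between the fingers and anything else above 20 N).
It fails at once if the arm strikes something (contact force between the arm and anything else above 20 N).
It fails at once if a bystander is moved by more than 20 mm (distance of any of masking_tape, eraser, tube_big, medium_jar, cork_block, pencil from where it was at the start of the episode above 0.02 m).
It also fails if it takes over 58 s, if anything falls off the work surface, if the arm or the gripper's body presses on something with over 40 N, if the wrist force passes 120 N, or if a joint passes its speed limit or range.

## Working session

There is one attempt and no reset: what is moved stays moved. The work goes in short steps, Python scripts to look and compute and a tool call to move; the robot and the scene stay as the last step left them, time stands still between calls to the robot, and variables do not carry over. Pictures are saved under pics/ and viewed, at most 10 in all, crops included, and the job is handed in when it is done.

Besides the shell and the picture viewer there is one more tool, called after "Request:" as name(argument=value, ...) on one line, values as JSON. drive_tool: Moves the arm, as the interface text tells. Shift numbers are shares of 0.1 m and turn numbers shares of 90 degrees, none past 1 either way. Its arguments: {"type":"object","properties":{"targets":{"type":"array","items":{"type":"object","properties":{"dx":{"type":"number","minimum":-1,"maximum":1},"dy":{"type":"number","minimum":-1,"maximum":1},"dz":{"type":"number","minimum":-1,"maximum":1},"yaw":{"type":"number","minimum":-1,"maximum":1},"fingers":{"type":"number"}}}},"squeeze":{"type":"number"}},"required":["targets"]}

```bash
mkdir -p pics
python3 - <<'E'
from workcell import readout, grab_frame, camera_info, bot
import cv2,numpy as np
np.set_printoptions(precision=4,suppress=True)
print(readout.observe(), bot.pinch_z)
for n in("scene","top"):
    f=grab_frame(n);cv2.imwrite(f"pics/{n}0.png",f);print(n,camera_info(n))
print(camera_info("wrist"))
E
```

```text
{'clock': 0.0, 'qpos': array([ 1.2428,  0.522 , -0.0363,  1.6   ,  0.0212,  1.0211, -0.1128]), 'qd': array([ 0.0002, -0.0021, -0.0013,  0.0012,  0.0013,  0.0014,  0.0001]), 'joint_efforts': array([  0.    , -92.7099,   1.9797, -36.9923,   0.0177,   0.0082,
         0.0001]), 'position': array([ 0.1592, -0.604 ,  0.2307]), 'tool_rot': array([-3.1405,  0.0001,  0.2578]), 'force': array([0.5132, 0.9592, 0.6089]), 'moment': array([-0.0064, -0.0317,  0.0185]), 'finger_force': 0.0, 'grip_width': 0.08533811005545865} 0.0187
scene {'fx': 387.2411754367049, 'fy': 387.2411754367049, 'cx': 284.91994505389795, 'cy': 212.1691415194644, 'T': array([[-0.7859,  0.3811, -0.487 , -0.1434],
       [-0.618 , -0.4593,  0.638 ,  0.8734],
       [ 0.0195,  0.8024,  0.5965,  0.9841],
       [ 0.    ,  0.    ,  0.    ,  1.    ]])}
top {'fx': 511.51918352214557, 'fy': 511.51918352214557, 'cx': 273.15868146222834, 'cy': 214.11151912752072, 'T': array([[ 0.0298,  0.9974, -0.0651,  0.4285],
       [-0.9996,  0.0297, -0.0031, -0.0131],
       [-0.0012,  0.0652,  0.9979,  1.6636],
       [ 0.    ,  0.    ,  0.    ,  1.    ]])}
{'fx': 361.22953206735417, 'fy': 361.22953206735417, 'cx': 280.72738344406974, 'cy': 200.70248505287705, 'hand_eye': array([[-0.    ,  0.9573,  0.2892,  0.0735],
       [ 1.    ,  0.0004, -0.0011, -0.001 ],
       [-0.0011,  0.2892, -0.9573, -0.1433],
       [ 0.    ,  0.    ,  0.    ,  1.    ]])}
```

View pics/scene0.png

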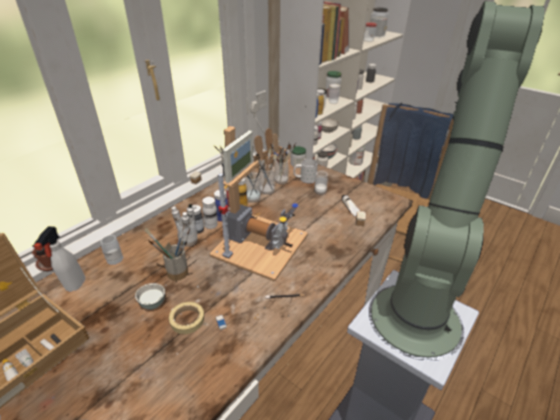

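View pics/top0.png

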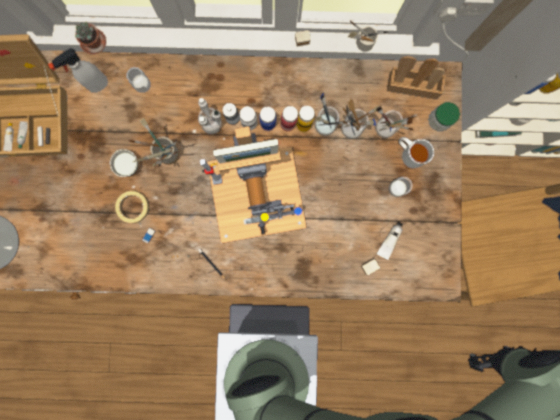

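The scene view shows the easel around (265,230). The top view shows the yellow pad near (265,217), the blue pad near (297,211), and the red clip near (208,167). I'll enlarge these.

Run:
```python
import cv2,numpy as np
a=cv2.imread("pics/top0.png")[125:250,190:320];b=cv2.imread("pics/scene0.png")[120:275,195:315]
A=cv2.resize(a,(390,375),interpolation=3);B=cv2.resize(b,(400,517),interpolation=3)
c=np.zeros((520,800,3),np.uint8);c[:375,:390]=A;c[:517,395:795]=B
cv2.imwrite("pics/crop0.png",c)
```

```text
(no output)
```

View pics/crop0.png

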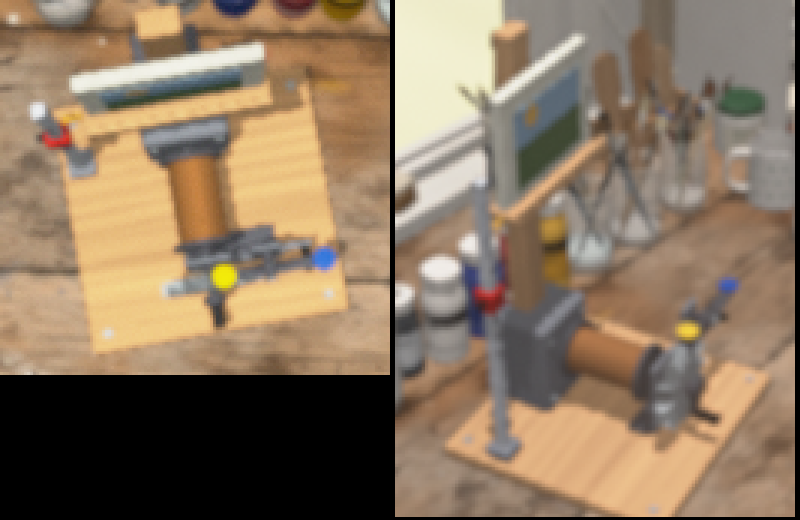

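```bash
cat > h.py <<'E'
import numpy as np, cv2
from workcell import camera_info
from scipy.spatial.transform import Rotation as R
def proj(n,P,T=None):
    c=camera_info(n); T=c["T"] if T is None else T
    p=(np.atleast_2d(P)-T[:3,3])@T[:3,:3]
    return np.c_[c["cx"]+c["fx"]*p[:,0]/-p[:,2], c["cy"]-c["fy"]*p[:,1]/-p[:,2]]
def wristT(s):
    T=np.eye(4);T[:3,:3]=R.from_euler("xyz",s["tool_rot"]).as_matrix();T[:3,3]=s["position"]
    return T@camera_info("wrist")["hand_eye"]
def E2W(p,e): # e=x,y,yaw
    return np.atleast_2d(p)@R.from_euler("z",e[2]).as_matrix().T+[e[0],e[1],0]
E
python3 - <<'E'
from h import *
from scipy.optimize import least_squares
fl,fr,bl,br=[-.135,.14,.018],[-.135,-.14,.018],[.135,.14,.018],[.135,-.14,.018]
tp=[-.085,-.115,.144];npd=[-.085,-.014,.150]
obs=[("top",fl,(222,242.3)),("top",fr,(305.7,227.3)),("top",br,(292.7,148)),("scene",fl,(271.5,274.5)),("scene",bl,(210.6,254.1)),("scene",fr,(306.9,231.6)),
("top",tp,(297.7,211)),("top",npd,(265,217.3)),("scene",tp,(294.9,205.8)),("scene",npd,(282.9,219))]
def f(v):
    r=[]
    for n,p,q in obs:
        p=np.array(p); 
        if p[2]>.1:p[2]+=v[3]
        r.append((proj(n,E2W(p,v[:3]))-q)[0])
    return np.ravel(r)
s=least_squares(f,[.4,0,0,0],loss="soft_l1");np.set_printoptions(precision=4,suppress=True)
print(s.x);print(f(s.x).reshape(-1,2))
for p in(tp,npd):print(E2W(np.array(p)+[0,0,s.x[3]],s.x))
# clip
obs2=[("top",(209,170.7)),("scene",(223.2,209.1))]
g=lambda P:np.ravel([proj(n,P)[0]-q for n,q in obs2]); t=least_squares(g,[.5,.1,.23]);print("clip",t.x,g(t.x))
E
```

```text
[ 0.5999  0.0468  0.1982 -0.0017]
[[-1.2186  0.0517]
 [ 0.9445  0.443 ]
 [-0.3239 -2.0723]
 [ 3.1733  3.5542]
 [-1.2992 -1.4423]
 [ 1.3357  0.1994]
 [ 0.4759  0.0141]
 [-0.2619 -0.7361]
 [ 0.2071 -0.0011]
 [-0.0878  0.0979]]
[[ 0.5392 -0.0827  0.1423]]
[[0.5194 0.0163 0.1483]]
clip [0.6414 0.1778 0.2255] [-0.3484 -0.4446  0.6492  0.1006]
```

Run:
```python
import cv2,numpy as np
a=cv2.imread("pics/top0.png")[150:190,195:235];b=cv2.imread("pics/scene0.png")[165:217,210:250]
c=np.zeros((560,800,3),np.uint8);c[:400,:400]=cv2.resize(a,(400,400),interpolation=0);c[:520,400:]=cv2.resize(b,(400,520),interpolation=0)
cv2.imwrite("pics/crop1.png",c)
```

```text
(no output)
```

View pics/crop1.png

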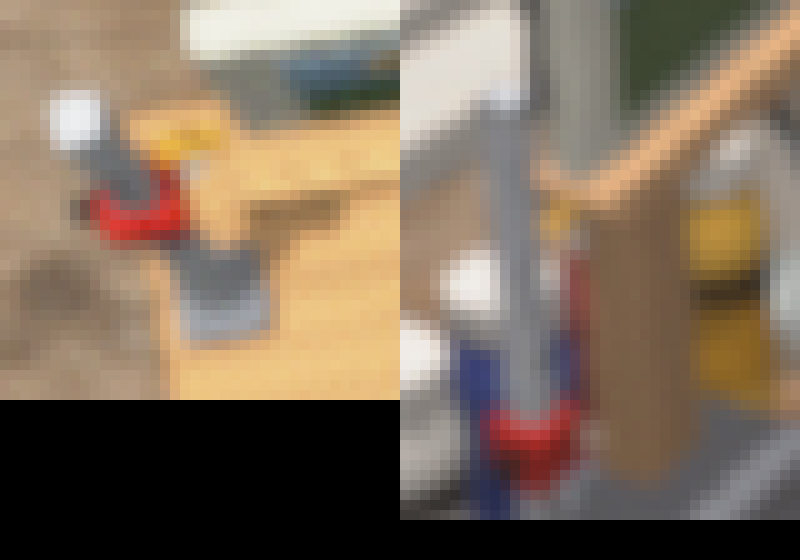

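Run:
```python
from h import *
from scipy.optimize import least_squares
np.set_printoptions(precision=4,suppress=True)
e=np.array([.5999,.0468,.1982])
def tri(o):
    g=lambda P:np.ravel([proj(n,P)[0]-q for n,q in o]); t=least_squares(g,[.6,.1,.25]);
    w=t.x-[e[0],e[1],0];c,s=np.cos(e[2]),np.sin(e[2]);print("world",t.x,"easel",c*w[0]+s*w[1],-s*w[0]+c*w[1],"res",g(t.x))
tri([("top",(210.7,165.5)),("scene",(225,187.3))])
tri([("top",(213.5,164.3)),("scene",(226.3,187))])
tri([("top",(209,170.5)),("scene",(223.2,209.5))])
```

```text
world [0.6431 0.1626 0.3032] easel 0.06510724400520233 0.10500449540243197 res [-0.0432 -0.0548  0.0824  0.0129]
world [0.6465 0.1552 0.2994] easel 0.06706034719249451 0.0970500343387857 res [ 0.1325  0.1685 -0.254  -0.0397]
world [0.642  0.1779 0.2237] easel 0.0671116666133095 0.12019001516221041 res [-0.2885 -0.3681  0.5374  0.0833]
```

Request:
drive_tool(targets=[{"dx":0.15,"dy":-0.12,"fingers":1},{"dx":0.25,"dy":-0.2,"fingers":1},{"dx":0.25,"dy":-0.2,"fingers":1},{"dx":0.25,"dy":-0.2,"fingers":1},{"dx":0.25,"dy":-0.2,"fingers":1},{"dx":0.25,"dy":-0.2,"fingers":1},{"dx":0.25,"dy":-0.2,"fingers":1},{"dx":0.25,"dy":-0.2,"fingers":1},{"dx":0.25,"dy":-0.2,"fingers":1},{"dx":0.25,"dy":-0.2,"fingers":1},{"dx":0.25,"dy":-0.2,"fingers":1},{"dx":0.25,"dy":-0.2,"fingers":1},{"dx":0.25,"dy":-0.2,"fingers":1},{"dx":0.25,"dy":-0.2,"fingers":1},{"dx":0.25,"dy":-0.2,"fingers":1},{"dx":0.25,"dy":-0.2,"fingers":1},{"dx":0.25,"dy":-0.2,"fingers":1},{"dx":0.25,"dy":-0.2,"fingers":1},{"dx":0.25,"dy":-0.2,"fingers":1},{"dx":0.2,"dy":-0.18,"fingers":1}])

```text
invalid input
```

Request:
drive_tool(targets=[{"dx":0.15,"dy":-0.12,"dz":0,"yaw":0,"fingers":1},{"dx":0.25,"dy":-0.2,"dz":0,"yaw":0,"fingers":1},{"dx":0.25,"dy":-0.2,"dz":0,"yaw":0,"fingers":1},{"dx":0.25,"dy":-0.2,"dz":0,"yaw":0,"fingers":1},{"dx":0.25,"dy":-0.2,"dz":0,"yaw":0,"fingers":1},{"dx":0.25,"dy":-0.2,"dz":0,"yaw":0,"fingers":1},{"dx":0.25,"dy":-0.2,"dz":0,"yaw":0,"fingers":1},{"dx":0.25,"dy":-0.2,"dz":0,"yaw":0,"fingers":1},{"dx":0.25,"dy":-0.2,"dz":0,"yaw":0,"fingers":1},{"dx":0.25,"dy":-0.2,"dz":0,"yaw":0,"fingers":1}], squeeze=20)

```text
clock: 1.1
position: [0.343, -0.3563, 0.2312]
tool_rot: [-3.141, 0.0, 0.258]
force: [0.4, -0.6, 0.7]
grip_width: 0.0001
finger_force: 0.0
```

Request:
drive_tool(targets=[{"dx":0.3,"dy":-0.25,"dz":0,"yaw":0,"fingers":1},{"dx":0.3,"dy":-0.25,"dz":0,"yaw":0,"fingers":1},{"dx":0.3,"dy":-0.25,"dz":0,"yaw":0,"fingers":1},{"dx":0.3,"dy":-0.25,"dz":0,"yaw":0,"fingers":1},{"dx":0.3,"dy":-0.25,"dz":0,"yaw":0,"fingers":1},{"dx":0.3,"dy":-0.25,"dz":0,"yaw":0,"fingers":1},{"dx":0.3,"dy":-0.25,"dz":0,"yaw":0,"fingers":1},{"dx":0.3,"dy":-0.25,"dz":0.1,"yaw":0,"fingers":1},{"dx":0.19,"dy":-0.15,"dz":0.1,"yaw":0,"fingers":1},{"dx":0,"dy":0,"dz":0,"yaw":0,"fingers":1},{"dx":0,"dy":0,"dz":0,"yaw":0,"fingers":1}], squeeze=20)

```text
clock: 2.2
position: [0.5377, -0.0836, 0.2109]
tool_rot: [-3.141, 0.001, 0.258]
force: [-0.0, -1.0, 0.6]
grip_width: 0.0
finger_force: 0.0
```

Run:
```python
from h import *
from workcell import readout, grab_frame
s=readout.observe();f=grab_frame("wrist");g=grab_frame("scene");cv2.imwrite("pics/w1.png",f);cv2.imwrite("pics/s1.png",g)
print(s["position"],s["force"])
T=wristT(s)
print(proj("wrist",[[.5392,-.0827,.1423],[.5194,.0163,.1483],s["position"]],T))
c=np.zeros((420,800,3),np.uint8);c[:,:560]=f;c[:400,560:]=cv2.resize(g[150:230,200:248],(240,400),interpolation=2);cv2.imwrite("pics/c2.png",c)
```

```text
[ 0.53773843 -0.08356671  0.21085458] [-0.00577323 -0.96501499  0.56871557]
[[281.16483701 212.7297004 ]
 [112.64333757 206.25751206]
 [282.53236382 266.61018532]]
```

View pics/c2.png

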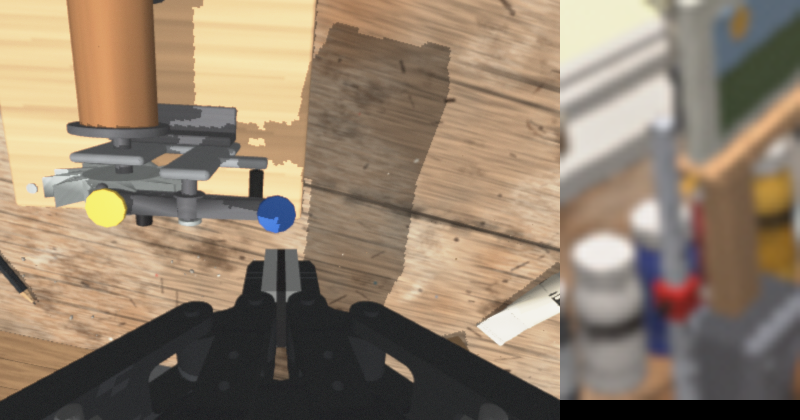

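Wrist view: blue pad at (276,214), yellow pad at (106,208), about 3 mm to the left of my fit. The finger tips hang clear. I'll correct for that and descend.

Request:
drive_tool(targets=[{"dx":0.01,"dy":-0.03,"dz":0.2,"yaw":0,"fingers":1},{"dx":0,"dy":0,"dz":0.25,"yaw":0,"fingers":1},{"dx":0,"dy":0,"dz":0.1,"yaw":0,"fingers":1},{"dx":0,"dy":0,"dz":0.03,"yaw":0,"fingers":1},{"dx":0,"dy":0,"dz":0.02,"yaw":0,"fingers":1},{"dx":0,"dy":0,"dz":0.01,"yaw":0,"fingers":1}], squeeze=20)

```text
clock: 2.9
position: [0.5387, -0.0807, 0.151]
tool_rot: [3.141, -0.001, 0.257]
force: [-0.3, 0.7, 0.0]
grip_width: 0.0004
finger_force: 0.0
```

Request:
drive_tool(targets=[{"dx":0,"dy":0,"dz":0.015,"yaw":0,"fingers":1},{"dx":0,"dy":0,"dz":0.015,"yaw":0,"fingers":1},{"dx":0,"dy":0,"dz":0.01,"yaw":0,"fingers":1}], squeeze=20)

```text
clock: 3.2
position: [0.5386, -0.0805, 0.1466]
tool_rot: [3.141, -0.001, 0.258]
force: [0.0, -1.5, 7.3]
grip_width: 0.0
finger_force: 3.6
```

Request:
drive_tool(targets=[{"dx":0,"dy":0,"dz":0.01,"yaw":0,"fingers":1},{"dx":0,"dy":0,"dz":0.01,"yaw":0,"fingers":1}], squeeze=20)

```text
clock: 3.4
position: [0.5387, -0.0808, 0.1448]
tool_rot: [3.141, -0.001, 0.258]
force: [0.2, -2.6, 8.5]
grip_width: 0.0003
finger_force: 3.9
```

Request:
drive_tool(targets=[{"dx":0,"dy":0,"dz":0.015,"yaw":0,"fingers":1},{"dx":0,"dy":0,"dz":0.015,"yaw":0,"fingers":1},{"dx":0,"dy":0,"dz":0.015,"yaw":0,"fingers":1},{"dx":0,"dy":0,"dz":0.015,"yaw":0,"fingers":1}], squeeze=20)

```text
clock: 3.8
position: [0.5388, -0.0813, 0.1389]
tool_rot: [3.14, -0.001, 0.257]
force: [0.3, -5.5, 6.9]
grip_width: -0.0
finger_force: 3.9
```

Request:
drive_tool(targets=[{"dx":0,"dy":0,"dz":0.01,"yaw":0,"fingers":1},{"dx":0,"dy":0,"dz":0.01,"yaw":0,"fingers":1},{"dx":0,"dy":0,"dz":0.01,"yaw":0,"fingers":1},{"dx":0,"dy":0,"dz":0.01,"yaw":0,"fingers":1}], squeeze=20)

```text
clock: 4.2
position: [0.5387, -0.081, 0.1345]
tool_rot: [3.141, -0.001, 0.257]
force: [1.2, -5.9, 5.7]
grip_width: 0.0002
finger_force: 3.2
```

Request:
drive_tool(targets=[{"dx":0,"dy":0,"dz":0.01,"yaw":0,"fingers":1},{"dx":0,"dy":0,"dz":0.01,"yaw":0,"fingers":1}], squeeze=20)

```text
clock: 4.4
position: [0.5387, -0.081, 0.1325]
tool_rot: [3.141, -0.001, 0.257]
force: [1.3, -6.7, 5.3]
grip_width: -0.0001
finger_force: 3.4
```

```bash
cat > track.py <<'E'
from h import *
from workcell import readout, grab_frame
from scipy.optimize import minimize_scalar
ref=cv2.imread("pics/s1.png")
x0,y0,x1,y1=222,140,255,192           # canvas + ledge left end; template moves along projected -z
P=np.array([.66,.11,.33])
def shift(d): return (proj("scene",P-[0,0,d])-proj("scene",P))[0]
def drop(img):
    res=[]
    t=ref[y0:y1,x0:x1].astype(np.float32)
    mask=(np.linalg.norm(t-t.mean((0,1)),axis=2)>-1)
    ds=np.arange(-.004,.1,.001)
    for d in ds:
        u,v=shift(d);M=np.float32([[1,0,x0+u],[0,1,y0+v]])
        w=cv2.warpAffine(img,M,(x1-x0,y1-y0),flags=cv2.INTER_LINEAR|cv2.WARP_INVERSE_MAP).astype(np.float32)
        res.append(np.abs(w-t).mean())
    i=int(np.argmin(res));return ds[i]*1000,res[i],np.sort(res)[len(res)//2]
if __name__=="__main__":
    import time
    s=readout.observe();g=grab_frame("scene");cv2.imwrite(f"pics/t{s['clock']:.2f}.png",g)
    print(s["clock"],s["position"],s["force"],drop(g))
E
python3 track.py
```

```text
4.4 [ 0.53865234 -0.08098914  0.13254671] [ 1.27936068 -6.74012767  5.3414504 ] (np.float64(6.0), np.float32(4.672494), np.float32(37.20299))
```

Request:
drive_tool(targets=[{"dx":0,"dy":0,"dz":0.003,"yaw":0,"fingers":1},{"dx":0,"dy":0,"dz":0,"yaw":0,"fingers":1},{"dx":0,"dy":0,"dz":0,"yaw":0,"fingers":1},{"dx":0,"dy":0,"dz":0,"yaw":0,"fingers":1},{"dx":0,"dy":0,"dz":0,"yaw":0,"fingers":1},{"dx":0,"dy":0,"dz":0,"yaw":0,"fingers":1},{"dx":0,"dy":0,"dz":0,"yaw":0,"fingers":1},{"dx":0,"dy":0,"dz":0,"yaw":0,"fingers":1},{"dx":0,"dy":0,"dz":0,"yaw":0,"fingers":1},{"dx":0,"dy":0,"dz":0,"yaw":0,"fingers":1}], squeeze=20)

```text
clock: 5.45
position: [0.5386, -0.081, 0.1323]
tool_rot: [3.141, -0.001, 0.257]
force: [0.5, -5.0, 5.2]
grip_width: 0.0
finger_force: 3.2
```

```bash
python3 track.py
```

```text
5.45 [ 0.53864795 -0.08098188  0.13227695] [ 0.4639526  -5.04635221  5.16331363] (np.float64(19.0), np.float32(9.74087), np.float32(34.679485))
```

Request:
drive_tool(targets=[{"dx":0,"dy":0,"dz":0,"yaw":0,"fingers":1},{"dx":0,"dy":0,"dz":0,"yaw":0,"fingers":1},{"dx":0,"dy":0,"dz":0,"yaw":0,"fingers":1},{"dx":0,"dy":0,"dz":0,"yaw":0,"fingers":1},{"dx":0,"dy":0,"dz":0,"yaw":0,"fingers":1},{"dx":0,"dy":0,"dz":0,"yaw":0,"fingers":1},{"dx":0,"dy":0,"dz":0,"yaw":0,"fingers":1},{"dx":0,"dy":0,"dz":0,"yaw":0,"fingers":1},{"dx":0,"dy":0,"dz":0,"yaw":0,"fingers":1},{"dx":0,"dy":0,"dz":0,"yaw":0,"fingers":1},{"dx":0,"dy":0,"dz":0,"yaw":0,"fingers":1},{"dx":0,"dy":0,"dz":0,"yaw":0,"fingers":1},{"dx":0,"dy":0,"dz":0,"yaw":0,"fingers":1},{"dx":0,"dy":0,"dz":0,"yaw":0,"fingers":1},{"dx":0,"dy":0,"dz":0,"yaw":0,"fingers":1},{"dx":0,"dy":0,"dz":0,"yaw":0,"fingers":1},{"dx":0,"dy":0,"dz":0,"yaw":0,"fingers":1},{"dx":0,"dy":0,"dz":0,"yaw":0,"fingers":1},{"dx":0,"dy":0,"dz":0,"yaw":0,"fingers":1},{"dx":0,"dy":0,"dz":0,"yaw":0,"fingers":1}], squeeze=20)

```text
clock: 7.5
position: [0.5386, -0.081, 0.1323]
tool_rot: [3.141, -0.001, 0.257]
force: [1.1, -5.3, 4.9]
grip_width: 0.0001
finger_force: 3.2
```

```bash
python3 track.py
python3 - <<'E'
import cv2,glob,numpy as np
f=sorted(glob.glob("pics/t*.*.png"))
c=np.hstack([cv2.resize(cv2.imread(p)[165:217,210:250],(400,520),interpolation=2) for p in(f[0],f[-1])])
cv2.imwrite("pics/c3.png",c)
E
```

```text
7.5 [ 0.53862457 -0.08095604  0.13227015] [ 1.09014887 -5.32890828  4.90837479] (np.float64(44.0), np.float32(14.762238), np.float32(36.18201))
```

View pics/c3.png

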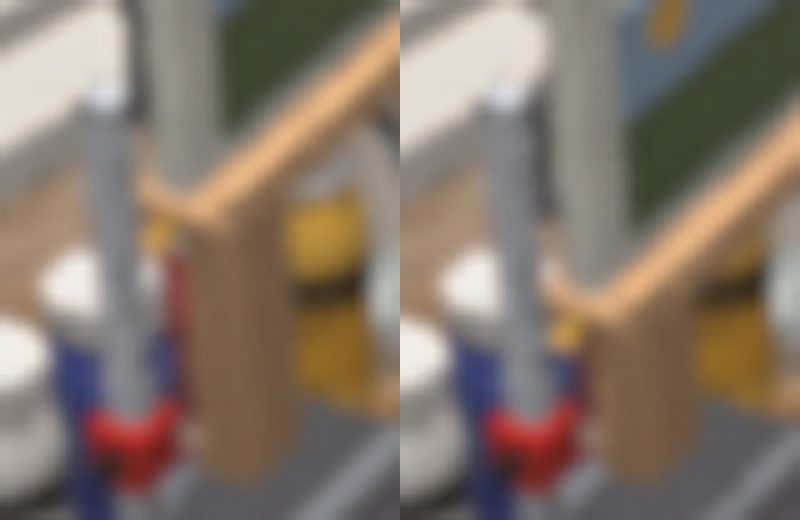

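Scene crops at 6 mm and 44 mm drop: the pointer goes from about row 187 to row 198.5, and the clip's centre stays at row 209.5. The fifth tooth (78.5 mm) is the target. I'll hold a bit longer.

Request:
drive_tool(targets=[{"dx":0,"dy":0,"dz":0,"yaw":0,"fingers":1},{"dx":0,"dy":0,"dz":0,"yaw":0,"fingers":1},{"dx":0,"dy":0,"dz":0,"yaw":0,"fingers":1},{"dx":0,"dy":0,"dz":0,"yaw":0,"fingers":1},{"dx":0,"dy":0,"dz":0,"yaw":0,"fingers":1},{"dx":0,"dy":0,"dz":0,"yaw":0,"fingers":1},{"dx":0,"dy":0,"dz":0,"yaw":0,"fingers":1},{"dx":0,"dy":0,"dz":0,"yaw":0,"fingers":1},{"dx":0,"dy":0,"dz":0,"yaw":0,"fingers":1},{"dx":0,"dy":0,"dz":0,"yaw":0,"fingers":1},{"dx":0,"dy":0,"dz":0,"yaw":0,"fingers":1},{"dx":0,"dy":0,"dz":0,"yaw":0,"fingers":1},{"dx":0,"dy":0,"dz":0,"yaw":0,"fingers":1},{"dx":0,"dy":0,"dz":0,"yaw":0,"fingers":1}], squeeze=20)

```text
clock: 8.95
position: [0.5386, -0.081, 0.1323]
tool_rot: [3.141, -0.001, 0.257]
force: [2.0, -5.6, 5.9]
grip_width: 0.0002
finger_force: 3.2
```

```bash
python3 track.py
```

```text
8.95 [ 0.53864976 -0.08098183  0.13229009] [ 2.02565916 -5.59605075  5.90715047] (np.float64(62.0), np.float32(16.53516), np.float32(36.25039))
```

Request:
drive_tool(targets=[{"dx":0,"dy":0,"dz":0,"yaw":0,"fingers":1},{"dx":0,"dy":0,"dz":0,"yaw":0,"fingers":1},{"dx":0,"dy":0,"dz":0,"yaw":0,"fingers":1},{"dx":0,"dy":0,"dz":-0.3,"yaw":0,"fingers":1},{"dx":0,"dy":0,"dz":-0.3,"yaw":0,"fingers":1},{"dx":0,"dy":0,"dz":0,"yaw":0,"fingers":1},{"dx":0,"dy":0,"dz":0,"yaw":0,"fingers":1},{"dx":0,"dy":0,"dz":0,"yaw":0,"fingers":1},{"dx":0,"dy":0,"dz":0,"yaw":0,"fingers":1},{"dx":0,"dy":0,"dz":0,"yaw":0,"fingers":1},{"dx":0,"dy":0,"dz":0,"yaw":0,"fingers":1},{"dx":0,"dy":0,"dz":0,"yaw":0,"fingers":1},{"dx":0,"dy":0,"dz":0,"yaw":0,"fingers":1},{"dx":0,"dy":0,"dz":0,"yaw":0,"fingers":1},{"dx":0,"dy":0,"dz":0,"yaw":0,"fingers":1}], squeeze=20)

```text
clock: 10.5
position: [0.5383, -0.0804, 0.192]
tool_rot: [-3.142, -0.0, 0.258]
force: [-0.7, 0.0, -0.3]
grip_width: -0.0
finger_force: 0.0
```

```bash
python3 track.py
```

```text
10.5 [ 0.53830429 -0.08041509  0.19201338] [-0.7044936   0.00900367 -0.31797685] (np.float64(77.0), np.float32(18.097708), np.float32(40.334305))
```

Request:
drive_tool(targets=[{"dx":0.016,"dy":-0.255,"dz":0,"yaw":0,"fingers":1},{"dx":0.016,"dy":-0.255,"dz":0,"yaw":0,"fingers":1},{"dx":0.016,"dy":-0.255,"dz":0,"yaw":0,"fingers":1},{"dx":0.016,"dy":-0.255,"dz":0,"yaw":0,"fingers":1},{"dx":0,"dy":0,"dz":0,"yaw":0,"fingers":1},{"dx":0,"dy":0,"dz":0,"yaw":0,"fingers":1}], squeeze=20)

```text
clock: 11.15
position: [0.5185, 0.02, 0.1921]
tool_rot: [3.141, -0.0, 0.259]
force: [-0.2, 0.1, 0.1]
grip_width: -0.0
finger_force: 0.0
```

```bash
python3 track.py
python3 - <<'E'
import cv2,glob,numpy as np
from workcell import grab_frame
g=grab_frame("scene");w=grab_frame("wrist")
c=np.zeros((520,800,3),np.uint8);c[:,:400]=cv2.resize(g[165:217,210:250],(400,520),interpolation=2)
c[:400,400:]=w[20:420,80:480]
cv2.imwrite("pics/c4.png",c)
E
```

```text
11.15 [0.51851922 0.01998908 0.19208836] [-0.1574578   0.08193541  0.09651985] (np.float64(77.0), np.float32(18.111305), np.float32(40.32265))
```

View pics/c4.png

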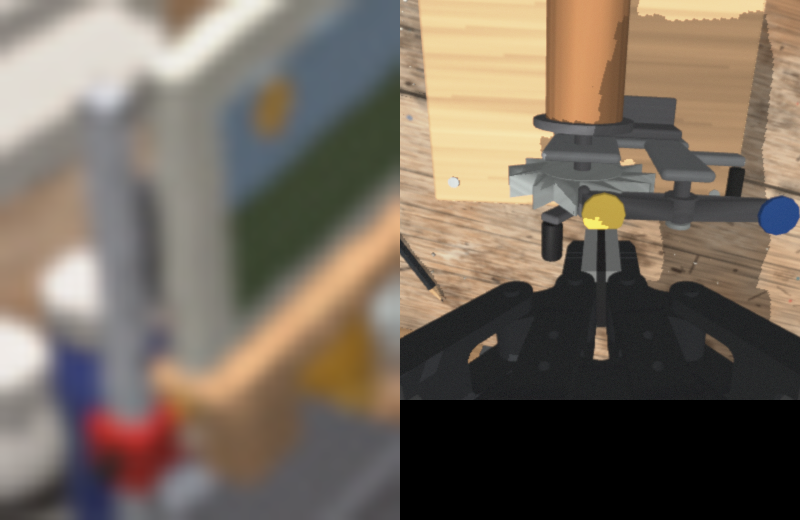

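The drum is held. The pointer's brass is at about row 206, col 227, beside the upper part of the clip, and the fingers line up with the yellow pad. Next I'll check the level numerically with both cameras.

Run:
```python
from h import *
from workcell import grab_frame
for P in([.6431,.1626],[.6465,.1552]):
    for z in(.212,.224,.236): print(P,z,proj("scene",[*P,z]),proj("top",[*P,z]))
g=grab_frame("scene");t=grab_frame("top")
c=np.zeros((520,800,3),np.uint8);c[:,:400]=cv2.resize(g[190:216,215:235],(400,520),interpolation=0)
c[:400,400:]=cv2.resize(t[155:180,200:225],(400,400),interpolation=0)
cv2.imwrite("pics/c5.png",c)
```

```text
[0.6431, 0.1626] 0.212 [[227.04445318 210.19583196]] [[214.57047622 170.53309035]]
[0.6431, 0.1626] 0.224 [[226.79356026 207.29423303]] [[214.08203724 169.8978623 ]]
[0.6431, 0.1626] 0.236 [[226.53986749 204.36025368]] [[213.58546978 169.25206294]]
[0.6465, 0.1552] 0.212 [[227.89250284 208.8108899 ]] [[217.19958209 169.43021243]]
[0.6465, 0.1552] 0.224 [[227.64752671 205.91591866]] [[216.7329028  168.78597124]]
[0.6465, 0.1552] 0.236 [[227.39983028 202.98880076]] [[216.25845823 168.13101022]]
```

View pics/c5.png

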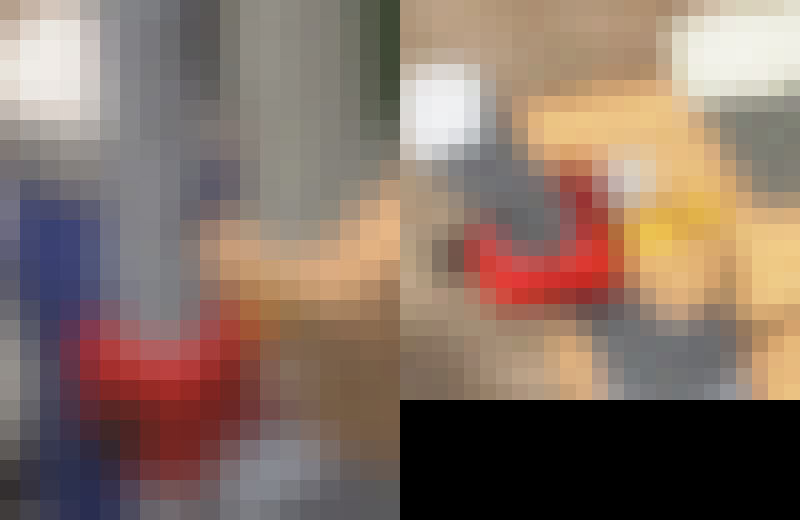

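Pointer z works out to about 0.225 against the clip centre at 0.224, so it's level. Next is pressing the nose pad.

Request:
drive_tool(targets=[{"dx":0,"dy":0,"dz":0.15,"yaw":0,"fingers":1},{"dx":0,"dy":0,"dz":0.08,"yaw":0,"fingers":1},{"dx":0,"dy":0,"dz":0.03,"yaw":0,"fingers":1},{"dx":0,"dy":0,"dz":0.01,"yaw":0,"fingers":1},{"dx":0,"dy":0,"dz":0.01,"yaw":0,"fingers":1},{"dx":0,"dy":0,"dz":0.01,"yaw":0,"fingers":1},{"dx":0,"dy":0,"dz":0.01,"yaw":0,"fingers":1}], squeeze=20)

```text
clock: 12.1
position: [0.5186, 0.0199, 0.1622]
tool_rot: [3.142, -0.0, 0.258]
force: [-0.3, 0.1, -0.3]
grip_width: -0.0004
finger_force: 0.0
```

Request:
drive_tool(targets=[{"dx":0,"dy":0,"dz":0.008,"yaw":0,"fingers":1},{"dx":0,"dy":0,"dz":0.008,"yaw":0,"fingers":1}], squeeze=20)

```text
clock: 12.3
position: [0.5185, 0.0198, 0.1604]
tool_rot: [3.142, -0.0, 0.258]
force: [0.4, -0.5, -0.3]
grip_width: -0.0001
finger_force: 0.0
```

Request:
drive_tool(targets=[{"dx":0,"dy":0,"dz":0.005,"yaw":0,"fingers":1},{"dx":0,"dy":0,"dz":0.005,"yaw":0,"fingers":1},{"dx":0,"dy":0,"dz":0.005,"yaw":0,"fingers":1},{"dx":0,"dy":0,"dz":0.005,"yaw":0,"fingers":1}], squeeze=20)

```text
clock: 12.7
position: [0.5185, 0.0198, 0.1584]
tool_rot: [-3.142, 0.0, 0.258]
force: [-0.1, 0.5, -0.6]
grip_width: 0.0001
finger_force: 0.0
```

Request:
drive_tool(targets=[{"dx":0,"dy":0,"dz":0.005,"yaw":0,"fingers":1},{"dx":0,"dy":0,"dz":0.005,"yaw":0,"fingers":1},{"dx":0,"dy":0,"dz":0.005,"yaw":0,"fingers":1}], squeeze=20)

```text
clock: 13.0
position: [0.5185, 0.0198, 0.1569]
tool_rot: [-3.142, 0.0, 0.258]
force: [0.3, 0.4, 0.6]
grip_width: 0.0002
finger_force: 0.0
```

Request:
drive_tool(targets=[{"dx":0,"dy":0,"dz":0.005,"yaw":0,"fingers":1},{"dx":0,"dy":0,"dz":0.005,"yaw":0,"fingers":1}], squeeze=20)

```text
clock: 13.2
position: [0.5185, 0.0198, 0.1559]
tool_rot: [-3.142, -0.0, 0.258]
force: [0.8, -0.1, 0.2]
grip_width: -0.0
finger_force: 0.0
```

Request:
drive_tool(targets=[{"dx":0,"dy":0,"dz":0.005,"yaw":0,"fingers":1},{"dx":0,"dy":0,"dz":0.005,"yaw":0,"fingers":1}], squeeze=20)

```text
clock: 13.4
position: [0.5185, 0.0198, 0.1549]
tool_rot: [-3.142, -0.0, 0.258]
force: [0.4, -0.2, -0.1]
grip_width: 0.0004
finger_force: 0.4
```

Request:
drive_tool(targets=[{"dx":0,"dy":0,"dz":0.005,"yaw":0,"fingers":1},{"dx":0,"dy":0,"dz":0.002,"yaw":0,"fingers":1}], squeeze=20)

```text
clock: 13.6
position: [0.5185, 0.0199, 0.1543]
tool_rot: [-3.142, -0.0, 0.258]
force: [-1.5, 0.7, 3.9]
grip_width: 0.0004
finger_force: 2.1
```

Request:
drive_tool(targets=[{"dx":0,"dy":0,"dz":0.004,"yaw":0,"fingers":1},{"dx":0,"dy":0,"dz":0,"yaw":0,"fingers":1}], squeeze=20)

```text
clock: 13.8
position: [0.5185, 0.02, 0.1539]
tool_rot: [-3.141, -0.0, 0.258]
force: [-1.1, 1.6, 3.8]
grip_width: 0.0002
finger_force: 2.1
```

Request:
drive_tool(targets=[{"dx":0,"dy":0,"dz":0.004,"yaw":0,"fingers":1},{"dx":0,"dy":0,"dz":0,"yaw":0,"fingers":1}], squeeze=20)

```text
clock: 14.0
position: [0.5185, 0.0201, 0.1534]
tool_rot: [-3.141, -0.0, 0.258]
force: [-2.3, 2.2, 5.2]
grip_width: -0.0001
finger_force: 2.6
```

Force is holding at 4–5 N while the pad moves, so the pawl is sliding in.

Request:
drive_tool(targets=[{"dx":0,"dy":0,"dz":0.004,"yaw":0,"fingers":1},{"dx":0,"dy":0,"dz":0,"yaw":0,"fingers":1}], squeeze=20)

```text
clock: 14.2
position: [0.5185, 0.0202, 0.1531]
tool_rot: [-3.141, -0.0, 0.258]
force: [-1.3, 1.8, 5.5]
grip_width: 0.0
finger_force: 2.6
```

Request:
drive_tool(targets=[{"dx":0,"dy":0,"dz":0.004,"yaw":0,"fingers":1},{"dx":0,"dy":0,"dz":0,"yaw":0,"fingers":1}], squeeze=20)

```text
clock: 14.4
position: [0.5185, 0.0203, 0.1527]
tool_rot: [-3.141, -0.0, 0.258]
force: [-2.1, 3.2, 5.8]
grip_width: -0.0
finger_force: 2.6
```

Request:
drive_tool(targets=[{"dx":0,"dy":0,"dz":0.004,"yaw":0,"fingers":1},{"dx":0,"dy":0,"dz":0,"yaw":0,"fingers":1}], squeeze=20)

```text
clock: 14.6
position: [0.5184, 0.0204, 0.1523]
tool_rot: [-3.141, -0.0, 0.258]
force: [-1.9, 3.9, 5.0]
grip_width: 0.0006
finger_force: 2.9
```

Request:
drive_tool(targets=[{"dx":0,"dy":0,"dz":0.004,"yaw":0,"fingers":1},{"dx":0,"dy":0,"dz":0,"yaw":0,"fingers":1}], squeeze=20)

```text
clock: 14.8
position: [0.5185, 0.0204, 0.1519]
tool_rot: [-3.141, -0.0, 0.258]
force: [-2.0, 2.9, 6.1]
grip_width: 0.0
finger_force: 2.8
```

Request:
drive_tool(targets=[{"dx":0,"dy":0,"dz":0.004,"yaw":0,"fingers":1},{"dx":0,"dy":0,"dz":0,"yaw":0,"fingers":1}], squeeze=20)

```text
clock: 15.0
position: [0.5185, 0.0204, 0.1515]
tool_rot: [-3.141, -0.0, 0.258]
force: [-1.7, 4.4, 5.7]
grip_width: -0.0001
finger_force: 3.0
```

Request:
drive_tool(targets=[{"dx":0,"dy":0,"dz":0.003,"yaw":0,"fingers":1},{"dx":0,"dy":0,"dz":0,"yaw":0,"fingers":1}], squeeze=20)

```text
clock: 15.2
position: [0.5185, 0.0205, 0.1512]
tool_rot: [-3.141, -0.0, 0.258]
force: [-1.3, 3.7, 7.0]
grip_width: -0.0003
finger_force: 3.3
```

Request:
drive_tool(targets=[{"dx":0,"dy":0,"dz":0.004,"yaw":0,"fingers":1},{"dx":0,"dy":0,"dz":0,"yaw":0,"fingers":1}], squeeze=20)

```text
clock: 15.4
position: [0.5185, 0.0205, 0.1509]
tool_rot: [-3.141, -0.0, 0.258]
force: [-2.6, 4.4, 9.4]
grip_width: -0.0001
finger_force: 4.3
```

Request:
drive_tool(targets=[{"dx":0,"dy":0,"dz":0.003,"yaw":0,"fingers":1},{"dx":0,"dy":0,"dz":0,"yaw":0,"fingers":1}], squeeze=20)

```text
clock: 15.6
position: [0.5186, 0.0205, 0.1507]
tool_rot: [-3.141, -0.001, 0.258]
force: [-3.8, 4.9, 10.2]
grip_width: -0.0001
finger_force: 5.3
```

Request:
drive_tool(targets=[{"dx":0,"dy":0,"dz":0.002,"yaw":0,"fingers":1},{"dx":0,"dy":0,"dz":0,"yaw":0,"fingers":1},{"dx":0,"dy":0,"dz":0,"yaw":0,"fingers":1}], squeeze=20)

```text
clock: 15.9
position: [0.5186, 0.0205, 0.1506]
tool_rot: [-3.141, -0.001, 0.258]
force: [-3.9, 4.1, 12.3]
grip_width: 0.0002
finger_force: 5.9
```

The force climbs at the cushion's stiffness, so the pawl is against the firm stop. I'll lift off gently.

Request:
drive_tool(targets=[{"dx":0,"dy":0,"dz":-0.01,"yaw":0,"fingers":1},{"dx":0,"dy":0,"dz":-0.05,"yaw":0,"fingers":1},{"dx":0,"dy":0,"dz":-0.2,"yaw":0,"fingers":1},{"dx":0,"dy":0,"dz":-0.3,"yaw":0,"fingers":1},{"dx":0,"dy":0,"dz":0,"yaw":0,"fingers":1},{"dx":0,"dy":0,"dz":0,"yaw":0,"fingers":1},{"dx":0,"dy":0,"dz":0,"yaw":0,"fingers":1}], squeeze=20)

```text
clock: 16.6
position: [0.5181, 0.0196, 0.2056]
tool_rot: [-3.142, 0.001, 0.258]
force: [-1.1, -0.3, -0.9]
grip_width: 0.0003
finger_force: 0.0
```

```bash
python3 track.py; python3 -c "
from workcell import workorder;print(workorder.job_done())"
```

```text
16.6 [0.51808605 0.01960675 0.20557174] [-1.08176766 -0.27965316 -0.86779593] (np.float64(77.0), np.float32(18.16686), np.float32(40.387722))
the job is handed in; nothing more can be done
None
```

I handed the job in at about 16.6 s; no verdict came back. By my measurements, the canvas is held five teeth down with the pointer level with the red clip, the pawl is pressed to its firm stop, no force reading passed about 14 N, and the arm is clear.

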